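# Move the photometer's filter dial on by four clicks and take a reading

## Robot

A 6-joint arm with a two-finger parallel gripper is mounted at the origin on the work surface. World frame = base frame: x ahead of the robot, y to its left, z up, the work surface at z = 0. Lengths are in m, angles in rad, forces in N, time in s.
With the tool pointing down it reaches from about 0.375 to 0.9 m from the base axis. Payload 3.1 kg.
Tool frame: the origin (TCP) lies between the finger pads; the fingertips stand 11 mm ahead of it and the grasp point (between the pads) lies 8 mm behind it; z points along the fingers, y is the direction in which the jaws open and shut (so a half turn about z gives the same grasp; the last joint's range is limited). The gripper opens to 85 mm and grips with 20 to 120 N. Pads are 22 mm wide; open, the fingers measure 114 mm over their backs; the gripper's body (76 mm by 85 mm) begins 54 mm behind the grasp point. The pads swing forward as they close: fully open they stand 13 mm farther back than shut.
Start: joints at [1.058, 0.527, 1.433, -0, 1.181, -0.178], TCP at [0.205, 0.59, 0.242] pointing down, gripper open.
Joint ranges: [-3.08, 3.08], [-0.75, 2.2], [0.22, 2.44], [-1.43, 4.57], [0, 2.65], [-2.85, 2.85]. Speed limits (rad/s): [2.79, 2.79, 3.14, 3.14, 3.14, 3.14].

## Interface

Orientations are given as a unit quaternion [x, y, z, w].
In Python, from station import manip gives the robot as it stands. The module is installed in compiled form; this text tells all that it offers.
- The arm moves only by the tool arm_command, never from a script. Its argument "rows" is a list of rows, each a list of 3 entries, a list of its own where there are three numbers: the shift along the world's x, y, z in mm, then the turn about the world's z in rad, then the closure, from -1 (fully open) to 1 (shut), so that 0 is half open. A call has 1 to 12 rows; each row shifts and turns the commanded pose from where the row before left it; what a row does not reach is not made up. A row lasts 1/8 s, in which the tool goes at most 62.5 mm and 10.7 degrees, less where a joint would pass 70% of its speed; a pose out of reach is approached as far as the arm can. A call with a gripper value outside its range is refused whole. The fingers move at their own pace and stop on an object; "squeeze" is the grip in N (left out, the last holds). Time passes only in rows, so rows that do not move let the fingers close. It gives the time, the measured TCP pose, the force and the opening at its end, in the units of the state.
- manip.sense(): the state, without advancing time (a new reading comes with each control period).
- manip.snapshot(name): name is "side" or "top"; returns the picture (384x512x3 uint8, blue, green, red); there is no depth.
- manip.get_calibration(name): a dict with "fovy" (degrees; the focal length in pixels is half the picture's height over the tangent of half this angle, whatever the lens; pixels are square), "cx", "cy" (the principal point, pixels), "R" (3x3) and "t" (3): a world point X has camera coordinates R X + t. Camera axes: x right, y down, z forward; pixel columns grow to the right and rows downward; lengths in m; the calibration is good to about 2 mm. A picture is of the moment at which its call begins. get_calibration takes no time and is no camera call.
- manip.sign_off(): hands the job in, once; it reports no verdict.
The state is a dict: "t": time; "q": joint angles; "qd": joint speeds; "tau": joint torques, N m; "tcp_pos": TCP position; "tool_rot": TCP orientation; "force": force on the tool from outside, world axes, zero at the start; "ft_torque": the same for the moment, N m; "finger_gap": opening from 0.0 (shut) to 1.0 (fully open).
Only numpy, scipy, OpenCV 4.12 (cv2) and the standard library are available. Lean on these libraries where they do the work, as an engineer would, in place of code of your own. Each camera call takes 0.05 s, during which the arm holds its last target.

## Task

The photometer needs the filter that lies four places on: with a fingertip, lightly push the bar of its click-stop dial clockwise (seen from above) by exactly four clicks from where it stands now, without pinching the dial. When it rests in the fourth click, press the round read button fully down with a fingertip and let it come up again. Leave the vial, the beaker and the reagent bottle where they stand.

Things in the scene. Friction and masses are not known exactly. Their poses are not given: they have to be found in the camera images.
- photometer: Cream bench instrument, fixed to the bench, 240 x 340 mm (its x, y), flat deck 100 mm above the bench; origin at the centre of its underside on the bench. A sloping blue display console, up to about 40 mm above the deck, covers the +y end of the deck (local y above 75 mm). The dial's axis is at local x -10, y -75 mm, the read button's axis at local x -75, y +35 mm
- dial_center (a point): On the dial's vertical axis, at the top face of its bar, 135 mm above the bench. The black dial is a disc of 92 mm diameter whose top lies 112 mm above the bench; on it stands one straight grey bar through the axis, 88 mm long (44 mm either way), 13 mm thick and 23 mm high, which is what the finger pushes sideways. Nine black ticks on the grey deck plate beside the dial, 20 degrees apart, mark its nine click places
- dial_pointer (a point): End of the dial's bar that has the white line, at its top edge: 44 mm from the axis, 135 mm above the bench. From dial_center to here is the direction in which the pointer points; it points at a tick
- dial (a joint): Turn of the dial in rad, growing clockwise seen from above; 0 when the pointer points to the photometer's -x. Click places lie every 0.349 rad (20 degrees) from 0 to 2.793, with stops just beyond both ends; it starts in one of the places 0 to 3. Half-way between places the dial jumps on by itself into the next one; at most about 0.11 N m (about 3 to 4 N at 32 mm from the axis) is needed to turn it. It springs back into the place if let go earlier
- read_button_top (a point): Centre of the top of the round read button (black, 26 mm diameter, in a grey housing) on the deck; it moves with the button
- read_button (a joint): How far the button is pressed, in m: 0 up, 0.006 fully down. A spring of 4 N at full travel brings it up again
- vial_center (a point): Small amber glass vial with white cap, 24 mm diameter, 50 mm high, loose on the deck; this is its centre. Leave alone
- beaker_center (a point): Clear glass beaker, 70 mm diameter, 90 mm high, loose on the bench; this is its centre. Leave alone
- reagent_center (a point): Amber reagent bottle, 60 mm diameter, 130 mm high, loose on the bench; this is its centre, 65 mm up. Leave alone

How it is judged:
On the way, in this order (a step that is already met when the one before it is completed fails the run):
1. the dial stands four clicks clockwise of where it started, finger pressure off (distance of dial_pointer from where it was at the start of the episode between 0.0523 and 0.0606 m and contact force between the fingers and photometer below 0.5 N), for 0.2 s.
2. then the read button is pressed down (value of joint read_button above 0.0045 m), for 0.05 s.
At the end, for the whole second after the job is handed in: The dial rests four clicks (80 degrees, within 7) clockwise of where it started, the read button has been pressed after that (at least 4.5 mm of its 6 mm) and is up again, and the vial, beaker and bottle are within 15 mm of where they stood (distance of dial_pointer from where it was at the start of the episode between 0.0523 and 0.0606 m and value of joint read_button below 0.0015 m and distance of each of vial_center, beaker_center, reagent_center from where it was at the start of the episode below 0.015 m); the robot touches nothing.
It fails at once if the dial is pinched or forced (over 25 N from the fingers) (contact force between the fingers and dial above 25 N).
It fails at once if the vial, beaker or bottle is pushed, tipped or lifted by more than 15 mm (distance of any of vial_center, beaker_center, reagent_center from where it was at the start of the episode above 0.015 m).
It also fails if it takes over 51 s, if anything falls off the work surface, if the arm or the gripper's body presses on something with over 40 N, if the wrist force passes 120 N, or if a joint passes its speed limit or range.

## Working session

There is one attempt and no reset: what is moved stays moved. The work goes in short steps, Python scripts to look and compute and a tool call to move; the robot and the scene stay as the last step left them, time stands still between calls to the robot, and variables do not carry over. Pictures are saved under pics/ and viewed, and the job is handed in when it is done.

Besides the shell and the picture viewer there is one more tool, called after "Call:" in YAML: its name, and indented under it one key for each argument. arm_command: Moves the arm, as the interface text tells. Its arguments: {"type":"object","properties":{"rows":{"type":"array","items":{"type":"array"}},"squeeze":{"type":"number"}},"required":["rows"]}

```bash
mkdir -p pics
python3 - <<'E'
from station import manip
import cv2
for n in("side","top"):
    cv2.imwrite(f"pics/{n}0.png",cv2.resize(manip.snapshot(n),None,fx=1.5,fy=1.5,interpolation=cv2.INTER_CUBIC))
    c=manip.get_calibration(n);print(n,c)
s=manip.sense();print(s)
E
```

```text
side {'fovy': 56.04792948996638, 'cx': 254.22952786833224, 'cy': 191.8876304076428, 'R': array([[-0.98922234, -0.14543641, -0.0169533 ],
       [-0.10117348,  0.76262948, -0.63887417],
       [ 0.10584465, -0.63027338, -0.76912442]]), 't': array([0.54804821, 0.10522751, 0.95088929])}
top {'fovy': 47.909906488192746, 'cx': 255.97948874786337, 'cy': 190.42508373815463, 'R': array([[-0.0267464 , -0.99962386,  0.00606333],
       [-0.98606398,  0.02538628, -0.16441829],
       [ 0.16420252, -0.01037642, -0.98637207]]), 't': array([0.00911612, 0.55258769, 1.40255931])}
{'t': 0.1, 'q': array([ 1.05850969e+00,  5.28378298e-01,  1.43379324e+00, -2.21623120e-05,
        1.18140422e+00, -1.78511415e-01]), 'qd': array([-2.72329316e-04, -6.92467513e-04, -3.82444393e-03, -1.24675076e-03,
       -4.26983440e-05,  5.16050078e-04]), 'tau': array([ 1.61443941e-04, -4.43306386e+01, -1.78586411e+01, -2.00337527e-04,
        3.79418416e-03,  1.04881543e-07]), 'tcp_pos': array([0.20442639, 0.58995151, 0.24142226]), 'tool_rot': array([ 1.66109771e-01,  9.86106769e-01, -9.36458598e-04, -3.26068856e-04]), 'force': array([ 0.62413229, -0.23515367,  0.15238005]), 'ft_torque': array([0.03041555, 0.05960913, 0.00216701]), 'finger_gap': 0.9992429562121152}
```

View pics/side0.png

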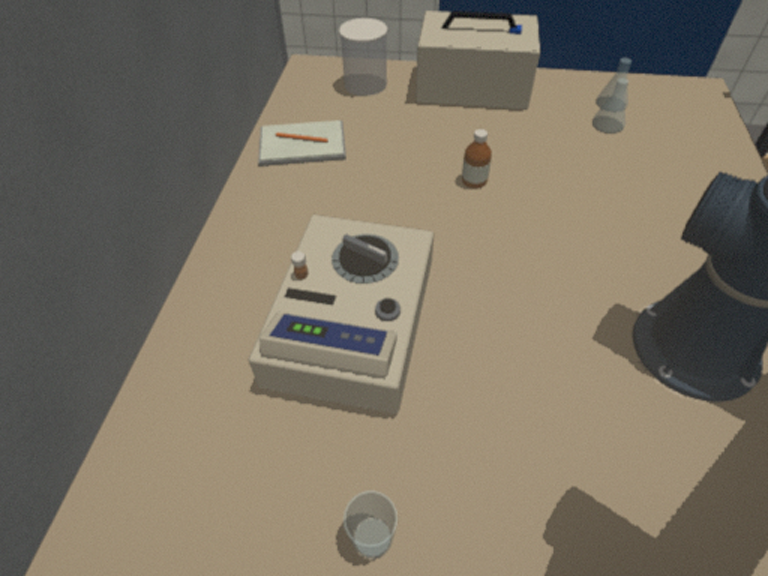

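View pics/top0.png

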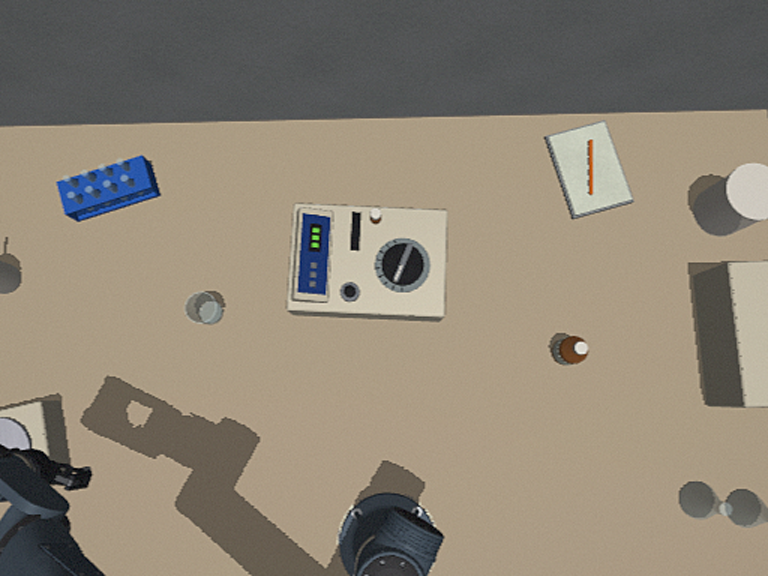

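The side view shows the dial near (365,256) and the button near (388,308). In the top view the dial is near (402,265), the button at (349,292) and the vial at (376,215). I'll enlarge these next.

Run:
```python
import cv2
# recover native-size from saved resized; crops given in native px
from station import manip
for n,(x0,y0,w,h) in {"top":(185,128,120,90),"side":(160,136,140,105)}.items():
    im=manip.snapshot(n); cv2.imwrite(f"pics/{n}_nat.png",im)
    f=800/w if n=="side" else 6.6667
    cv2.imwrite(f"pics/{n}_crop.png",cv2.resize(im[y0:y0+h,x0:x0+w],(800,600),interpolation=cv2.INTER_CUBIC))
```

```text
(no output)
```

View pics/top_crop.png

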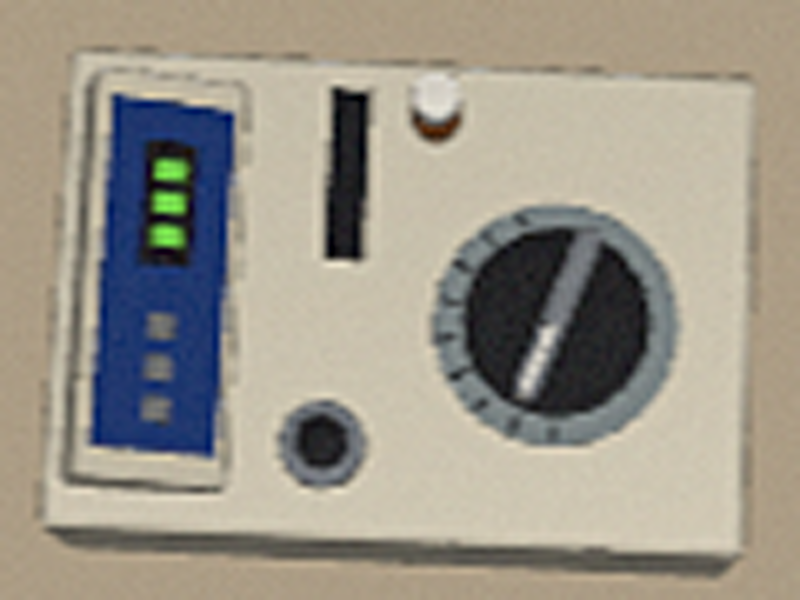

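View pics/side_crop.png

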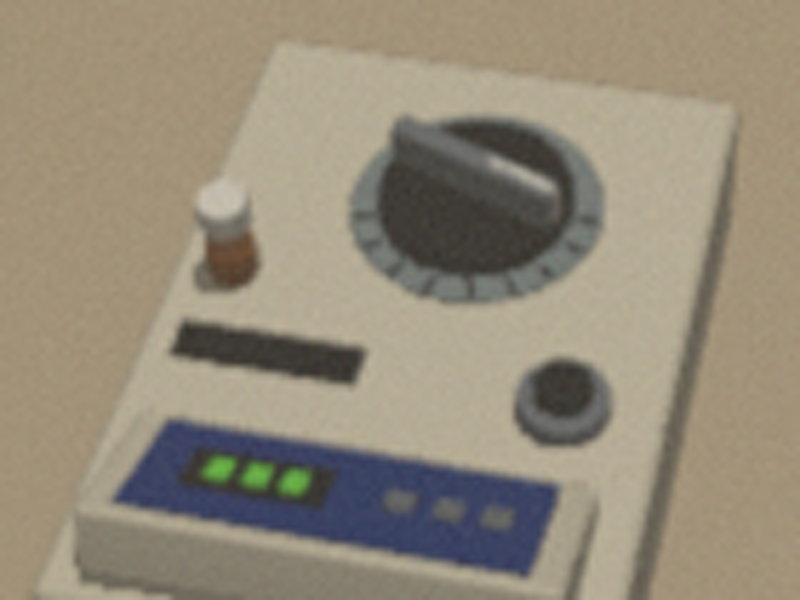

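```bash
cat > h.py <<'E'
import numpy as np
from station import manip
C={n:manip.get_calibration(n) for n in("top","side")}
def nat(n,u,v):
    s=6.6667 if n=="top" else 5.7143
    o=(185,128) if n=="top" else (160,136)
    return np.array([o[0]+(u+.5)/s-.5,o[1]+(v+.5)/s-.5])
def ray(n,p):
    c=C[n];f=192/np.tan(np.radians(c["fovy"])/2)
    d=np.array([(p[0]-c["cx"])/f,(p[1]-c["cy"])/f,1]);d=c["R"].T@d
    return -c["R"].T@c["t"],d/np.linalg.norm(d)
def tri(pt,ps):
    (a,d),(b,e)=ray("top",pt),ray("side",ps)
    s=np.linalg.lstsq(np.c_[d,-e],b-a,rcond=None)[0]
    return (a+s[0]*d+b+s[1]*e)/2,np.linalg.norm(a+s[0]*d-b-s[1]*e)
def atz(n,p,z):
    a,d=ray(n,p);return a+d*(z-a[2])/d[2]
E
python3 - <<'E'
from h import *
np.set_printoptions(precision=4,suppress=True)
P={"pointer":((525,397),(553,200),.135),"tail":((590,237),(402,125),.135),"button":((322,440),(565,382),.11),"vialcap":((437,92),(222,190),.15),"platec":((556,325),(477,208),.102),
"cornerNE":((752,80),(282,42),.1),"cornerSE":((742,555),(737,105),.1),}
for k,(t,s,z) in P.items():
    t=nat("top",*t);s=nat("side",*s)
    print(k,*tri(t,s),atz("top",t,z),atz("side",s,z))
for k in [(75,53),(45,528)]: print(atz("top",nat("top",*k),.1))
for k in [(553,435),(512,428),(480,404),(457,376),(447,342),(447,300),(462,266),(489,238),(521,217)]: print(atz("top",nat("top",*k),.102))
E
```

```text
pointer [ 0.5495 -0.028   0.1296] 0.0017392782839426304 [ 0.5477 -0.0278  0.135 ] [ 0.5496 -0.0232  0.135 ]
tail [ 0.6249 -0.0611  0.1348] 0.0011850399041329876 [ 0.6242 -0.0611  0.135 ] [ 0.6255 -0.061   0.135 ]
button [0.5315 0.0688 0.1229] 8.083470967690765e-05 [0.5336 0.0694 0.11  ] [0.533  0.0588 0.11  ]
vialcap [0.6906 0.01   0.1571] 0.0010124552693247313 [0.6931 0.01   0.15  ] [0.6927 0.0036 0.15  ]
platec [ 0.5889 -0.0449  0.101 ] 0.00032628190684090346 [ 0.5885 -0.0449  0.102 ] [ 0.5889 -0.044   0.102 ]
cornerNE [ 0.7076 -0.1455  0.1005] 0.0037269298825442594 [ 0.7097 -0.1455  0.1   ] [ 0.7058 -0.1457  0.1   ]
cornerSE [ 0.4744 -0.1308  0.0991] 0.00039190533899704485 [ 0.4741 -0.1307  0.1   ] [ 0.4746 -0.1299  0.1   ]
[0.7318 0.1882 0.1   ]
[0.4959 0.2035 0.1   ]
[ 0.5345 -0.0417  0.102 ]
[ 0.5384 -0.022   0.102 ]
[ 0.5506 -0.0069  0.102 ]
[0.5646 0.0038 0.102 ]
[0.5815 0.0083 0.102 ]
[0.6023 0.0077 0.102 ]
[0.619 0.    0.102]
[ 0.6326 -0.0135  0.102 ]
[ 0.6427 -0.0294  0.102 ]
```

Call:
arm_command:
  rows:
    - [[21,-41,0],-0.138,1]
    - [[21,-41,0],-0.138,1]
    - [[21,-41,0],-0.138,1]
    - [[21,-41,0],-0.138,1]
    - [[21,-41,0],-0.138,1]
    - [[21,-41,0],-0.138,1]
    - [[21,-41,0],-0.138,1]
    - [[21,-41,0],-0.138,1]
    - [[21,-41,0],-0.138,1]
    - [[21,-41,0],-0.138,1]
    - [[21,-41,0],-0.138,1]
    - [[21,-41,0],-0.138,1]
  squeeze: 20

```text
t: 1.7
tcp_pos: [0.4573, 0.0971, 0.2423]
tool_rot: [0.84, 0.543, 0.0, 0.0]
force: [0.2, 0.3, 0.7]
finger_gap: -0.001
```

Call:
arm_command:
  rows:
    - [[15,-30,0],0,1]
    - [[15,-30,0],0,1]
    - [[15,-30,0],0,1]
    - [[15,-30,0],0,1]
    - [[15,-22,-10],0,1]
    - [[15,-15,-20],0,1]
    - [[0,0,-20],0,1]
    - [[0,0,0],0,1]
    - [[0,0,0],0,1]

```text
t: 2.82
tcp_pos: [0.5468, -0.0583, 0.1924]
tool_rot: [0.839, 0.545, 0.0, -0.0]
force: [-0.3, 0.2, 0.2]
finger_gap: 0.001
```

Run:
```python
import cv2
from station import manip
for n,(x0,y0,w,h) in {"top":(185,128,120,90),"side":(160,96,160,120)}.items():
    im=manip.snapshot(n)
    cv2.imwrite(f"pics/{n}_1.png",cv2.resize(im[y0:y0+h,x0:x0+w],(800,600),interpolation=cv2.INTER_CUBIC))
s=manip.sense();print(s["t"],s["tcp_pos"],s["q"],s["force"])
```

```text
2.925 [ 0.54715833 -0.05834403  0.19305837] [-3.09368457e-01  4.91898738e-01  1.67268612e+00  5.09393310e-05
  9.75533452e-01  1.09099775e-01] [ 0.24296652  0.30149096 -0.22945511]
```

View pics/top_1.png

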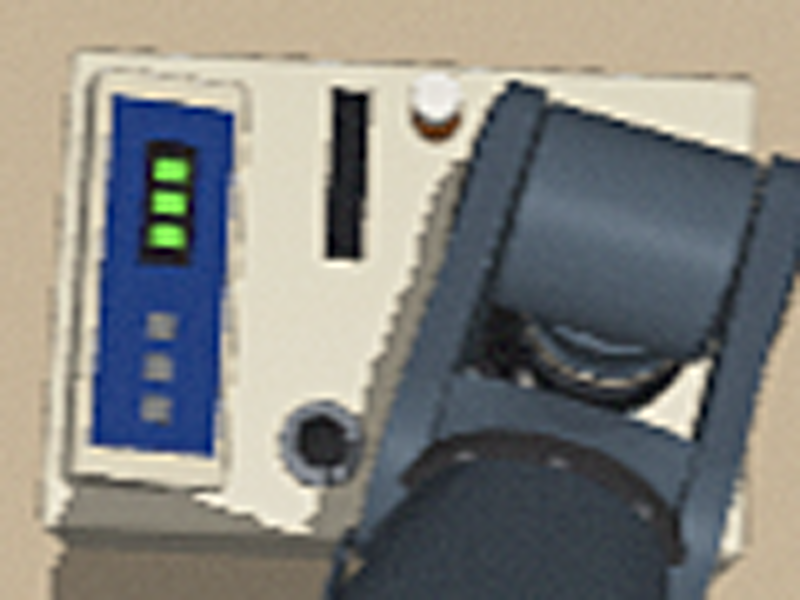

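View pics/side_1.png

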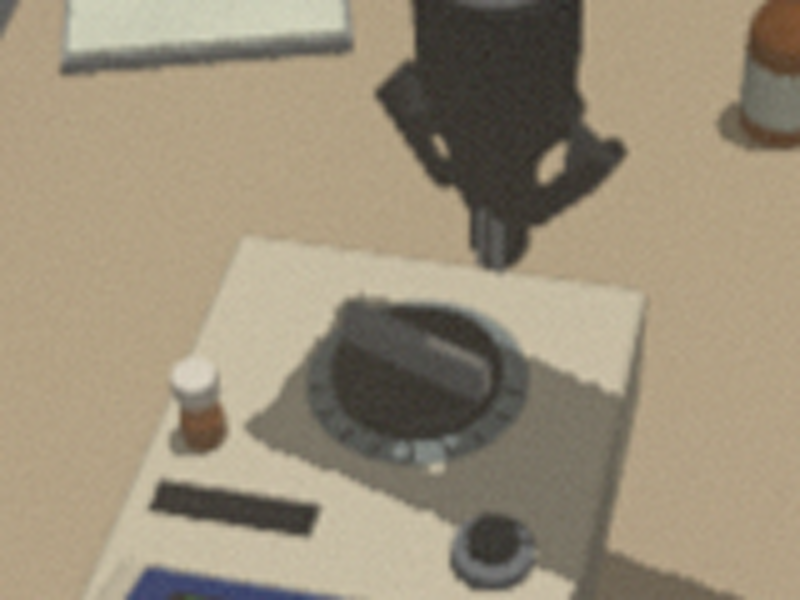

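The side view shows the closed fingertip at about (497,265), on the counter-clockwise side of the bar's pointer end and clear of it. I'll go down now.

Call:
arm_command:
  rows:
    - [[0,0,-15],0,1]
    - [[0,0,-15],0,1]
    - [[0,0,-13],0,1]
    - [[0,0,-12],0,1]
    - [[0,0,-8],0,1]
    - [[0,0,0],0,1]
    - [[0,0,0],0,1]

```text
t: 3.8
tcp_pos: [0.547, -0.0586, 0.1295]
tool_rot: [0.839, 0.545, 0.0, 0.0]
force: [0.1, -0.5, -0.5]
finger_gap: 0.001
```

Run:
```python
import cv2
from station import manip
for n,(x0,y0,w,h) in {"side":(160,96,160,120)}.items():
    im=manip.snapshot(n)
    cv2.imwrite(f"pics/{n}_2.png",cv2.resize(im[y0:y0+h,x0:x0+w],(800,600),interpolation=cv2.INTER_CUBIC))
s=manip.sense();print(s["t"],s["tcp_pos"],s["force"])
import numpy as np
# finger path: centre at axis + r u - d t
A=np.array([588.5,-45.]);
for r,d in ((32,17.5),):
  for k in range(0,90,5):
    p=np.radians(23.7+k);u=np.array([-np.cos(p),np.sin(p)]);t=np.array([np.sin(p),np.cos(p)])
    print(k,A+r*u-d*t)
```

```text
3.85 [ 0.54711551 -0.0586322   0.12971786] [-0.95325282 -0.12755198  0.0853702 ]
0 [552.16471092 -48.16176653]
5 [552.02741156 -44.98290595]
10 [552.16769061 -41.80417546]
15 [552.58448048 -38.64976713]
20 [553.27460914 -35.5436879 ]
25 [554.23282429 -32.50957692]
30 [555.45183334 -29.5705256 ]
35 [556.92235889 -26.74890189]
40 [558.63320936 -24.06618007]
45 [560.57136414 -21.54277725]
50 [562.7220727  -19.19789806]
55 [565.06896686 -17.04938845]
60 [567.59418532 -15.11359987]
65 [570.27850966 -13.40526484]
70 [573.10151054 -11.93738482]
75 [576.04170323 -10.72113127]
80 [579.07671107  -9.7657606 ]
85 [582.18343584  -9.07854378]
```

View pics/side_2.png

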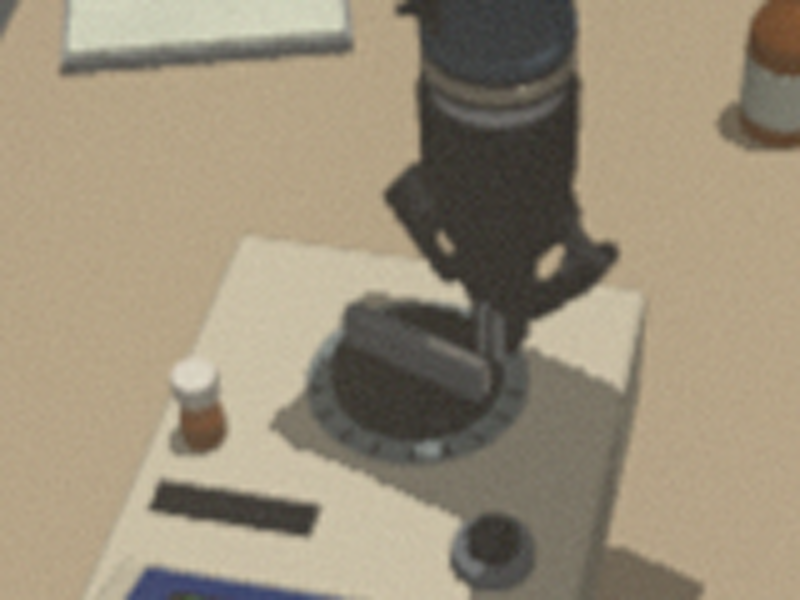

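The fingertip now stands beside the pointer end, low on the bar's flank. I'll make contact and push the first 20°.

Call:
arm_command:
  rows:
    - [[2.5,5,0],0,1]
    - [[2.5,5.4,0],0,1]
    - [[0,1.6,0],-0.0436,1]
    - [[0,1.6,0],-0.0436,1]
    - [[0,1.6,0],-0.0436,1]
    - [[0.1,1.6,0],-0.0436,1]
    - [[0.2,1.6,0],-0.0436,1]
    - [[0.2,1.6,0],-0.0436,1]
    - [[0.3,1.5,0],-0.0436,1]
    - [[0.4,1.5,0],-0.0436,1]

```text
t: 5.1
tcp_pos: [0.5532, -0.035, 0.1295]
tool_rot: [0.921, 0.39, 0.0, 0.0]
force: [0.1, -1.3, -0.2]
finger_gap: 0.007
```

```bash
cat > look.py <<'E'
import cv2,sys
from station import manip
x0,y0,w,h=160,96,160,120
im=manip.snapshot("side")
cv2.imwrite(f"pics/side_{sys.argv[1]}.png",cv2.resize(im[y0:y0+h,x0:x0+w],(800,600),interpolation=cv2.INTER_CUBIC))
s=manip.sense();print(s["t"],s["tcp_pos"],s["force"],s["tool_rot"])
E
python3 look.py 3
```

```text
5.15 [ 0.55320315 -0.03493251  0.12948857] [-1.04918604 -0.26504498  0.38763437] [9.20812724e-01 3.90004967e-01 1.79388179e-04 1.43539793e-04]
```

View pics/side_3.png

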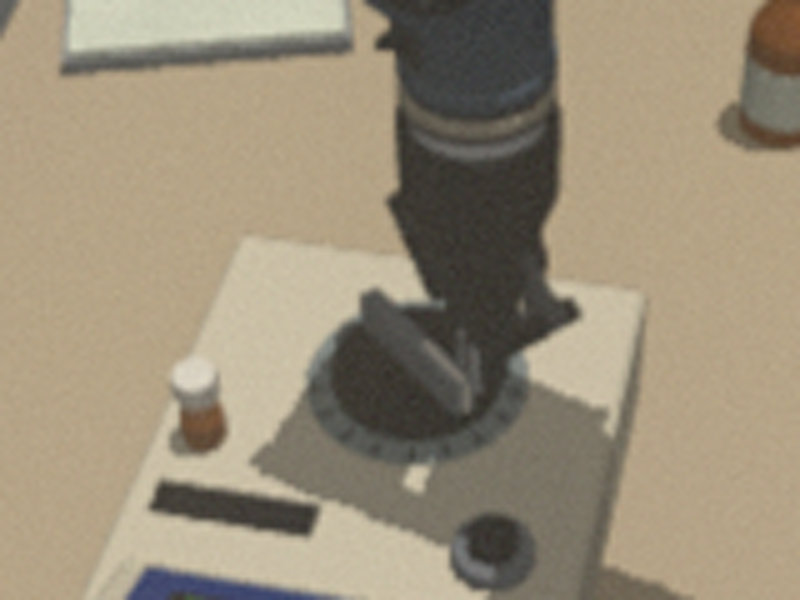

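The dial has moved about one click, with the pointer now at about (465,405). The force is small, so I'll continue.

Call:
arm_command:
  rows:
    - [[0.5,1.5,0],-0.0436,1]
    - [[0.5,1.5,0],-0.0436,1]
    - [[0.6,1.5,0],-0.0436,1]
    - [[0.6,1.4,0],-0.0436,1]
    - [[0.7,1.4,0],-0.0436,1]
    - [[0.8,1.4,0],-0.0436,1]
    - [[0.8,1.4,0],-0.0436,1]
    - [[0.9,1.3,0],-0.0436,1]
    - [[0.9,1.3,0],-0.0436,1]
    - [[1.0,1.2,0],-0.0436,1]

```text
t: 6.4
tcp_pos: [0.56, -0.0214, 0.1294]
tool_rot: [0.983, 0.182, -0.0, 0.0]
force: [-2.0, -1.3, 0.6]
finger_gap: 0.002
```

Call:
arm_command:
  rows:
    - [[1.1,1.2,0],-0.0436,1]
    - [[1.1,1.1,0],-0.0436,1]
    - [[1.1,1.1,0],-0.0436,1]
    - [[1.2,1.0,0],-0.0436,1]
    - [[1.2,1.0,0],-0.0436,1]
    - [[1.3,0.9,0],-0.0436,1]

```text
t: 7.15
tcp_pos: [0.5674, -0.0149, 0.1294]
tool_rot: [0.999, 0.052, 0.0, -0.0]
force: [-0.1, -0.3, -0.6]
finger_gap: -0.001
```

```bash
python3 look.py 4
```

```text
7.2 [ 0.5676758  -0.01486108  0.1295023 ] [ 0.48054778 -0.90036949  0.97574374] [9.98646704e-01 5.20060472e-02 3.61934770e-04 9.99239579e-06]
```

View pics/side_4.png

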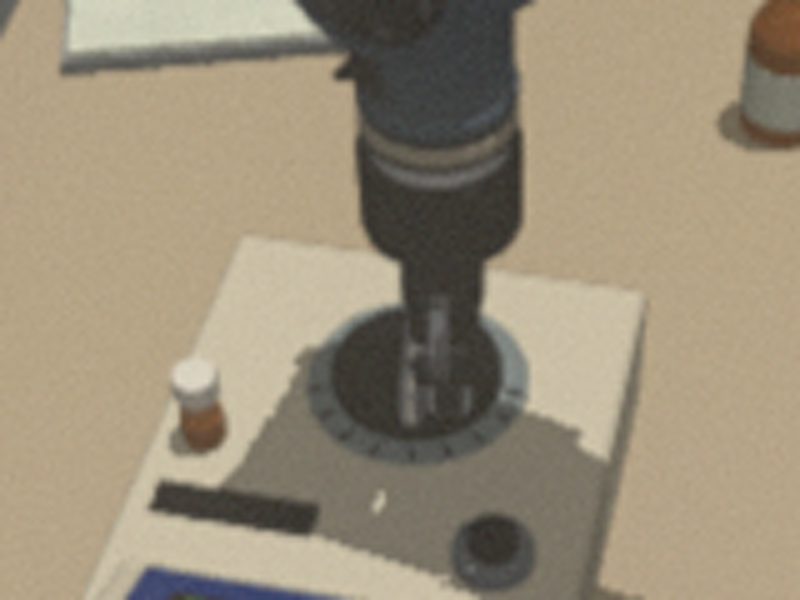

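Run:
```python
from h import *
c=C["side"];f=192/np.tan(np.radians(c["fovy"])/2)
for k in (0,20,40,60,70,80,100):
    p=np.radians(23.7+k);X=np.array([.5885-.044*np.cos(p),-.045+.044*np.sin(p),.135]);q=c["R"]@X+c["t"]
    n=np.array([c["cx"]+f*q[0]/q[2],c["cy"]+f*q[1]/q[2]]);print(k,(n-[160,96])*5)
```

```text
0 [485.67720453 367.3498606 ]
20 [465.61633362 383.89586547]
40 [438.8580087  394.62980872]
60 [408.81150488 398.06575656]
70 [393.78084645 396.85436476]
80 [379.41021077 393.72602367]
100 [354.48349226 382.23107588]
```

The pointer at u=408 matches a turn of 60°, which is three clicks. For the fourth I'll push to just past half-way.

Call:
arm_command:
  rows:
    - [[1.3,0.9,0],-0.0436,1]
    - [[1.4,0.8,0],-0.0436,1]
    - [[1.4,0.8,0],-0.0436,1]
    - [[1.4,0.7,0],-0.0436,1]
    - [[1.2,0.5,0],-0.035,1]

```text
t: 7.82
tcp_pos: [0.5729, -0.0112, 0.1293]
tool_rot: [0.999, -0.052, -0.001, -0.0]
force: [-2.2, -0.2, 2.3]
finger_gap: -0.001
```

```bash
python3 look.py 5
```

```text
7.875 [ 0.57334595 -0.011139    0.12935583] [-1.29588434  0.516127    1.37206721] [ 9.98614075e-01 -5.26247375e-02 -7.25874705e-04 -2.00539122e-04]
```

View pics/side_5.png

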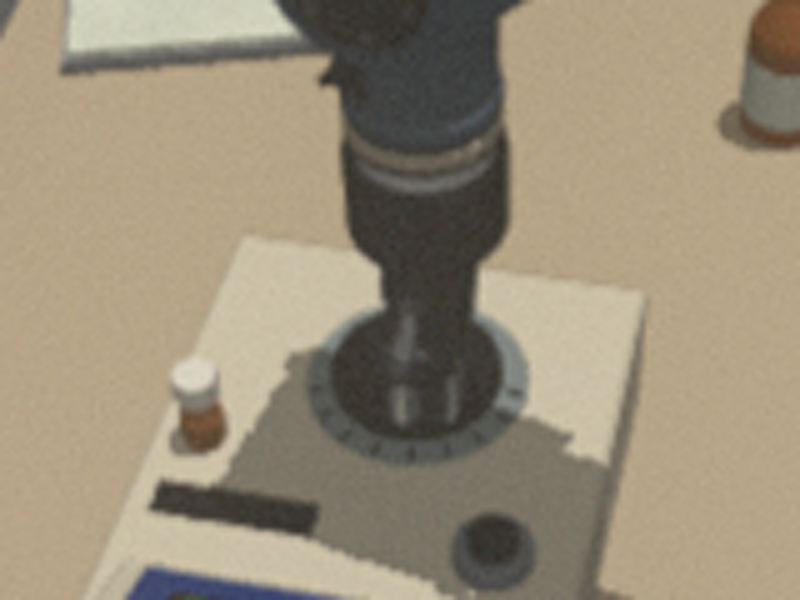

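The pointer is at u≈402, which is about 65°, so it hasn't jumped yet. I'll push a little further.

Call:
arm_command:
  rows:
    - [[1.5,0.6,0],-0.0436,1]
    - [[1.5,0.6,0],-0.0436,1]
    - [[0,0,0],0,1]

```text
t: 8.25
tcp_pos: [0.5777, -0.0104, 0.1294]
tool_rot: [0.995, -0.095, 0.001, 0.0]
force: [0.1, -0.2, -0.5]
finger_gap: -0.003
```

```bash
python3 look.py 6
```

```text
8.3 [ 0.57744642 -0.01038589  0.12936066] [-0.24708011 -0.47734318 -1.00671523] [ 9.95487986e-01 -9.48860467e-02  5.54127494e-04  5.25755036e-06]
```

View pics/side_6.png

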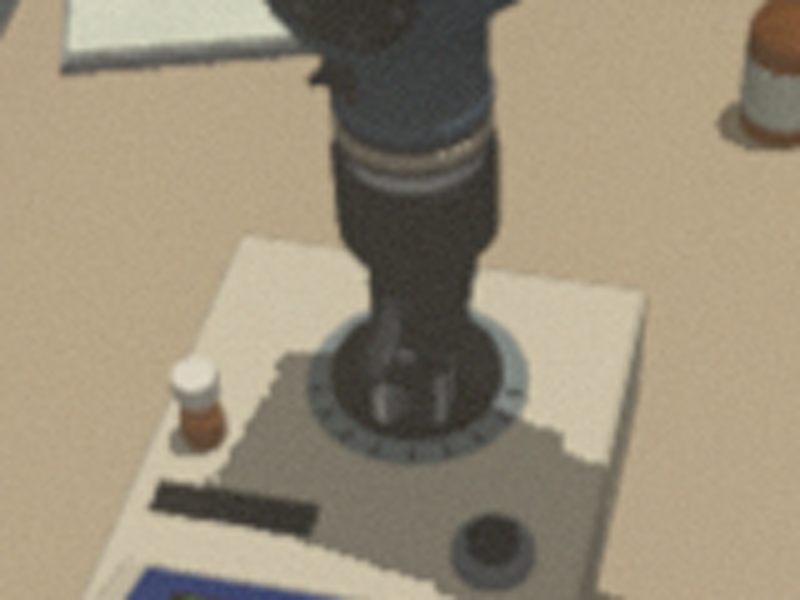

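The pointer is now near u≈385 and the force has fallen, so it looks to have jumped. I'll back the finger off the bar and check.

Call:
arm_command:
  rows:
    - [[-4,1,0],0,1]
    - [[-5,1,0],0,1]
    - [[-5,1,0],0,1]
    - [[0,0,15],0,1]
    - [[0,0,30],0,1]
    - [[0,0,30],0,1]
    - [[-12,20,15],0,1]
    - [[-12,25,0],0,1]
    - [[-12,30,0],0,1]
    - [[0,0,0],0,1]

```text
t: 9.55
tcp_pos: [0.5243, 0.0704, 0.2194]
tool_rot: [0.996, -0.094, -0.001, -0.0]
force: [0.1, 0.5, -0.3]
finger_gap: -0.004
```

```bash
python3 look.py 7;  python3 - <<'E'
import cv2
from station import manip
im=manip.snapshot("top")[128:218,185:305]
cv2.imwrite("pics/top_7.png",cv2.resize(im,(800,600),interpolation=cv2.INTER_CUBIC))
E
```

```text
9.6 [0.52550351 0.06920964 0.21944585] [ 1.01894052 -0.1588237  -0.93822143] [ 9.95562259e-01 -9.41041509e-02 -4.43104593e-04  2.76411464e-05]
```

View pics/side_7.png

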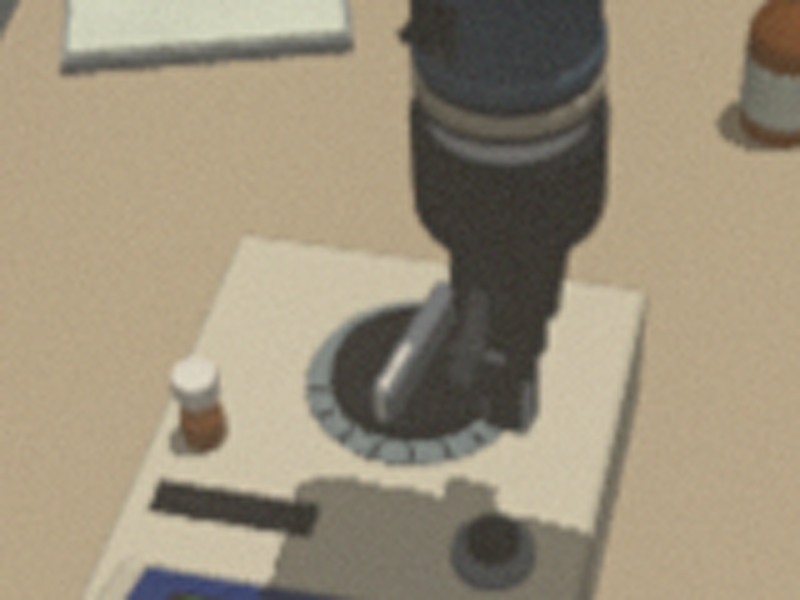

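View pics/top_7.png

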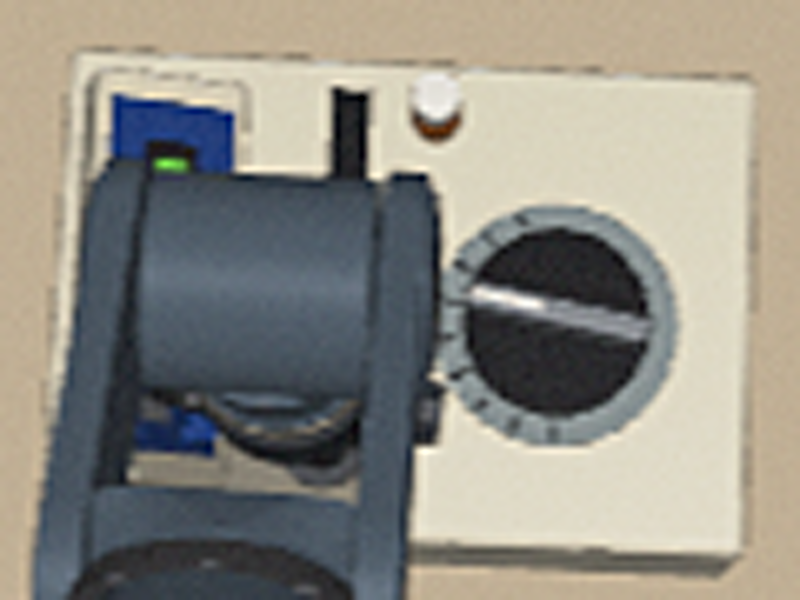

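The pointer went from an image angle of about 22° to about 101°, so it has turned about 79°. It points at the sixth tick, which is four clicks on. The vial hasn't moved. Now I'll turn the jaws away from the console and go above the button.

Call:
arm_command:
  rows:
    - [[1,0,0],0.17,1]
    - [[1,0,0],0.17,1]
    - [[1,0,0],0.17,1]
    - [[1,0,0],0.17,1]
    - [[1,0,0],0.17,1]
    - [[0,0,0],0.17,1]
    - [[0,0,-10],0.17,1]
    - [[0,0,-20],0.17,1]
    - [[0,0,-20],0.17,1]
    - [[0,0,-20],0,1]
    - [[0,0,0],0,1]
    - [[0,0,0],0,1]

```text
t: 11.15
tcp_pos: [0.5326, 0.0672, 0.1498]
tool_rot: [0.784, 0.62, 0.0, 0.0]
force: [0.3, 0.3, 0.5]
finger_gap: -0.001
```

```bash
python3 look.py 8
```

```text
11.2 [0.53271925 0.06725306 0.15007818] [0.02638343 0.03541129 1.34811899] [7.84344376e-01 6.20325063e-01 5.94741843e-04 6.01564225e-04]
```

View pics/side_8.png

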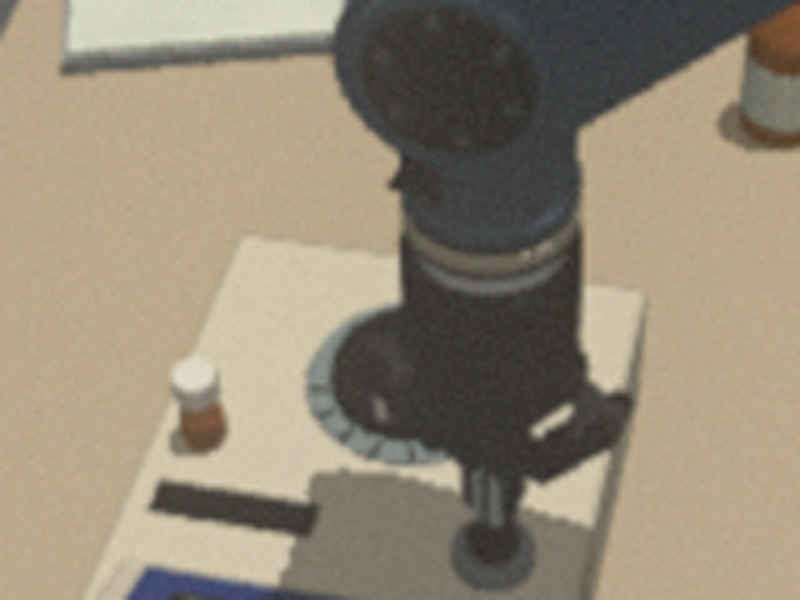

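The tip is centred over the button. I'll go down in small steps.

Call:
arm_command:
  rows:
    - [[-1,1,-6],0,1]
    - [[-1,1,-6],0,1]
    - [[0,0,-4],0,1]
    - [[0,0,-2],0,1]
    - [[0,0,-2],0,1]
    - [[0,0,0],0,1]

```text
t: 11.95
tcp_pos: [0.5296, 0.0697, 0.1293]
tool_rot: [0.784, 0.621, -0.0, -0.0]
force: [-1.0, 0.0, 2.3]
finger_gap: 0.003
```

Call:
arm_command:
  rows:
    - [[0,0,-1],0,1]
    - [[0,0,-1],0,1]
    - [[0,0,0],0,1]

```text
t: 12.32
tcp_pos: [0.5296, 0.0697, 0.1273]
tool_rot: [0.784, 0.62, -0.0, -0.0]
force: [-1.5, 1.8, 3.9]
finger_gap: 0.003
```

Call:
arm_command:
  rows:
    - [[0,0,-1],0,1]
    - [[0,0,-1],0,1]
    - [[0,0,0],0,1]

```text
t: 12.7
tcp_pos: [0.5296, 0.0697, 0.1269]
tool_rot: [0.784, 0.621, 0.0, -0.0]
force: [-5.8, 1.5, 14.1]
finger_gap: -0.002
```

```bash
python3 look.py 9
```

```text
12.75 [0.52964159 0.06972049 0.12686727] [-4.37184764  1.88668999 14.96330833] [ 7.84164888e-01  6.20552518e-01  1.38055116e-05 -2.15001938e-05]
```

View pics/side_9.png

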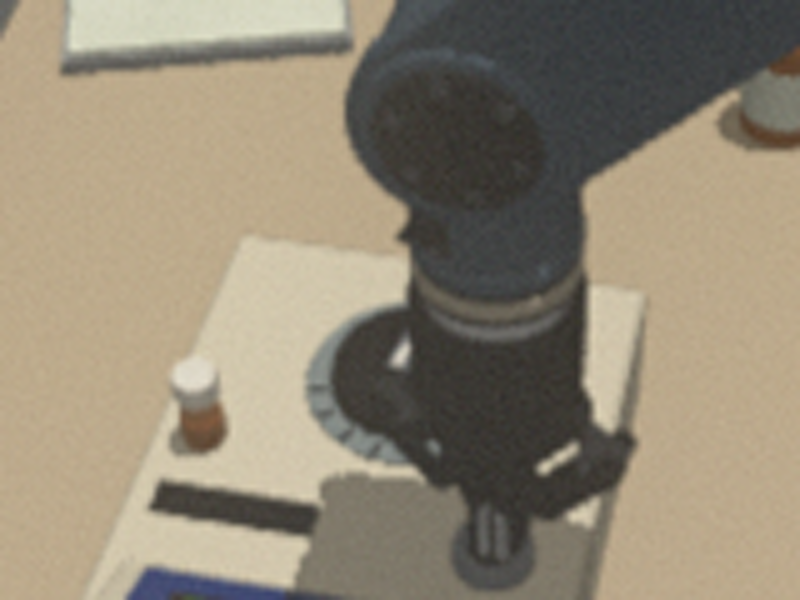

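The force rose about as the spring should, to 3.9 N near 6 mm, and then met a hard stop at 14 N, so the button was fully down. I'll release it and retreat.

Call:
arm_command:
  rows:
    - [[0,0,5],0,1]
    - [[0,0,10],0,1]
    - [[0,0,25],0,1]
    - [[0,0,40],0,1]
    - [[-20,30,40],0,1]
    - [[-20,45,20],0,1]
    - [[-20,45,0],0,1]
    - [[-20,45,0],0,1]
    - [[-20,45,0],0,1]
    - [[0,0,0],0,1]
    - [[0,0,0],0,1]

```text
t: 14.12
tcp_pos: [0.4305, 0.2794, 0.2654]
tool_rot: [0.784, 0.621, 0.0, 0.001]
force: [-0.3, 0.4, 0.9]
finger_gap: 0.003
```

```bash
python3 look.py 10
python3 - <<'E'
import cv2,numpy as np
from station import manip
a=manip.snapshot("top");s=manip.snapshot("side")
cv2.imwrite("pics/top_10.png",cv2.resize(a[128:218,185:305],(800,600),interpolation=cv2.INTER_CUBIC))
cv2.imwrite("pics/side_10full.png",s)
E
```

```text
14.175 [0.43075025 0.27891048 0.26537517] [-0.45225468 -1.0251866  -0.12792895] [7.84378018e-01 6.20282873e-01 2.59867941e-04 4.62917437e-04]
```

View pics/top_10.png

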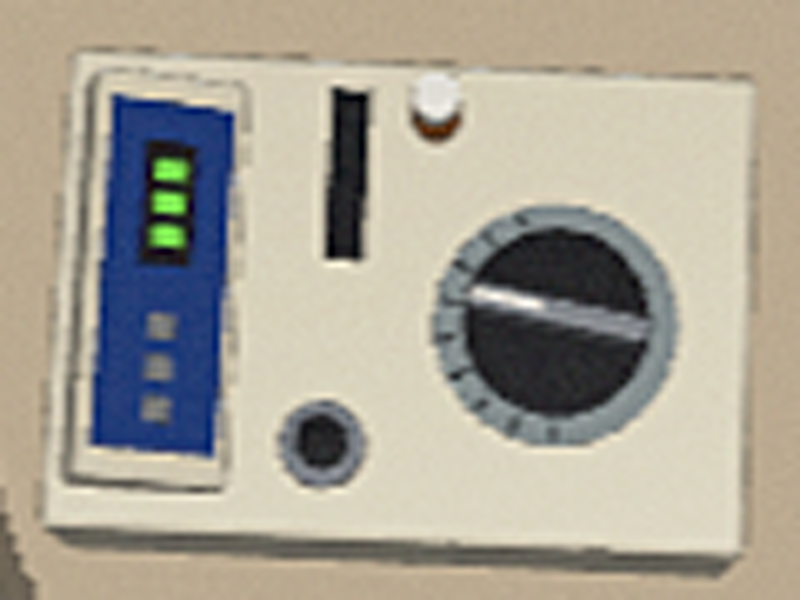

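View pics/side_10.png

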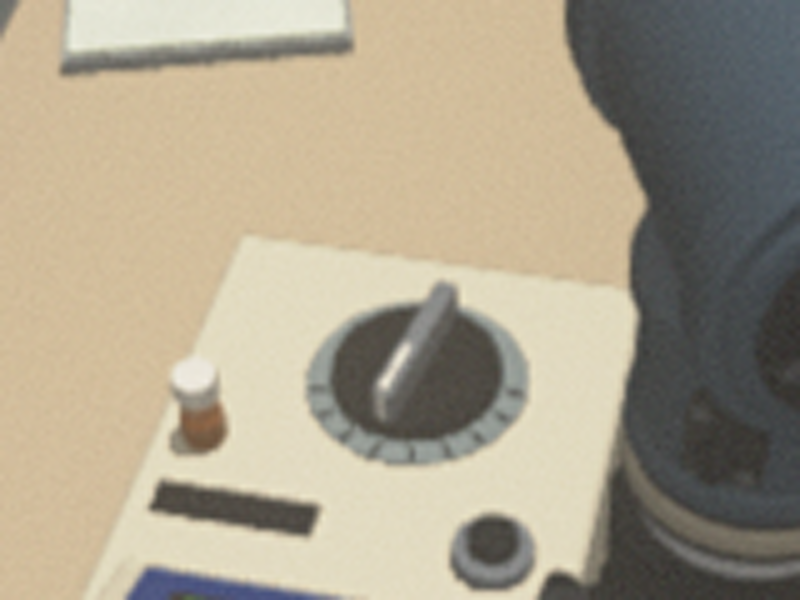

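View pics/side_10full.png

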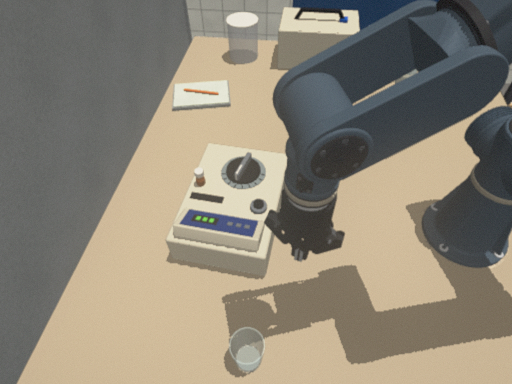

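The dial still stands in the fourth click, with the pointer at (472,293) in the top crop. The button is up, at (322,440) as before, and the vial and beaker are where they were. The arm is clear at 0.265 m height, so I'm handing in.

```bash
python3 -c "
from station import manip
print(manip.sign_off())"
```

```text
the job is handed in; nothing more can be done
None
```

I turned the dial four clicks clockwise, then pressed the read button fully down and let it come up. I handed the job in at about 14 s of the 51 s allowed; sign-off reports no verdict.

- **Dial:** I pushed the bar sideways with the closed fingertips, from place 1 to place 5. The top view shows a turn of about 79° against the 80° wanted. The highest force read between moves was about 3 N, and the finger was off the dial before I pressed the button.
- **Read button:** The force rose to 3.9 N near full travel, then met a hard stop at about 14–15 N. In the last pictures the button looks the same as before the press.
- **Vial, beaker and bottle:** The vial is at the same pixels as at the start, and the beaker looks unmoved. The arm hid the bottle in the last picture; it had not moved in the earlier ones, and the gripper never went near it.
- **Disagreement:** The dial trailed the finger by a few degrees more than I had worked out. The fourth click needed one extra small push, which I confirmed in the pictures.

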